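# Park the egg basket over the drip tin

### The arm

A 7-joint arm with a two-finger parallel gripper is mounted at the origin on the work surface. World frame = base frame: x ahead of the robot, y to its left, z up, the work surface at z = 0. Lengths are in m, angles in rad, forces in N, time in s.
With the tool pointing down it reaches from about 0.425 to 1.025 m from the base axis. Payload 9.4 kg.
Tool frame: the origin (TCP) lies between the finger pads; the fingertips stand 22 mm ahead of it and the grasp point (between the pads) lies 3 mm ahead of it; z points along the fingers, y is the direction in which the jaws open and shut (so a half turn about z gives the same grasp; the last joint's range is limited). The gripper opens to 93 mm and grips with 3 to 60 N. Pads are 15 mm wide; open, the fingers measure 128 mm over their backs; the gripper's body (75 mm by 188 mm) begins 65 mm behind the grasp point.
Start: joints at [-1.393, 0.599, -0.003, 1.599, 0.002, 0.943, -0.08], TCP at [0.183, 0.702, 0.208] pointing down, gripper open.
Joint ranges: [-2.57, 2.57], [-0.35, 1.97], [-1.29, 1.29], [0.11, 2.56], [-1.05, 4.19], [0.11, 1.86], [-2.63, 2.63]. Speed limits (rad/s): [2.22, 2.22, 3.01, 3.01, 3.14, 3.14, 3.14].

### API

Orientations are given as a unit quaternion [w, x, y, z].
In Python, from cell import ctrl gives the robot as it stands.
- The arm moves only by the shell command python3 -m inch 'ROWS' [FORCE]. ROWS is JSON, a list of rows, each a list of 3 entries, a list of its own where there are three numbers: the shift along the tool's x, y, z in units of 50 mm (1.0 is 50 mm), then the turn, a rotation vector about the tool's x, y, z in units of 6 degrees (1.0 is 6 degrees), then the opening, from 0 (shut) to 1 (fully open). A call has 1 to 20 rows; each row is the pose to reach, as a shift and turn from the pose commanded when the call began, along the tool's axes at that moment; what a row does not reach only later rows make up. A row lasts 1/8 s, in which the tool goes at most 62.5 mm and 10.7 degrees, less where a joint would pass 70% of its speed; a pose out of reach is approached as far as the arm can. A call with a gripper value outside its range is refused whole. The fingers move at their own pace and stop on an object; FORCE is the grip in N (left out, the last holds). Time passes only in rows, so rows that repeat a pose let the fingers close. It gives the time, the measured TCP pose, the force and the opening at its end, in the units of the state.
- ctrl.observe(): the state, without advancing time (a new reading comes with each control period).
- ctrl.capture(name): name is "scene" or "side" or "wrist"; returns a dict with "image" (384x512x3 uint8, blue, green, red), "mtx" (3x3 intrinsics, pixels), "world_from_camera" (4x4, takes a point from camera to world coordinates). Camera axes: x right, y up, looking along -z (the intrinsics and any distortion apply to the point x, -y, -z); pixel columns grow to the right and rows downward; lengths in m; the calibration is good to about 2 mm. A picture is of the moment at which its call begins. There is no depth.
- ctrl.sign_off(): hands the job in, once; it reports no verdict.
The state is a dict: "time": time; "joints": joint angles; "qd": joint speeds; "effort": joint torques, N m; "tcp_pos": TCP position; "tool_rot": TCP orientation; "ft_force": force on the tool from outside, world axes, zero at the start; "torque": the same for the moment, N m; "finger_gap": finger opening in m.
Only numpy, scipy, OpenCV 4.12 (cv2) and the standard library are available. Lean on these libraries where they do the work, as an engineer would, in place of code of your own. Each camera call takes 0.05 s, during which the arm holds its last target. There are 200 camera calls.

### The job

The strainer basket of freshly boiled eggs hangs from the runner of the drying rack and has been left hitched up on the rack's low side shelf. Holding only the runner's black handle knob (basket and bail are scalding: do not touch them), draw the basket off the shelf, bring it over the middle of the blue drip tin without swinging it so wildly that eggs fly out, take the swing out of it until it has hung still there for a good two seconds, then let go of the handle and leave it hanging still. Leave the mug, bowl, soap bottle and spoon where they are.

Things in the scene. Friction and masses are not known exactly. Their poses are not given: they have to be found in the camera images.
- rack: stainless drying rack, fixed. Origin on the counter under the middle of its front rail; its y axis runs along that rail (860 mm long, underside 503 mm up), z up, x to the back of the rack. Legs at y = +-430 mm.
- shelf_edge (a point): middle of the free edge of the rack's low side shelf: rack y = +190 mm, 57 mm above the counter (shelf top). The flat shelf reaches from here to rack y = +415 mm and 75 mm to either side in x.
- runner (a joint): position (m) of the runner along the rail = y of the runner, handle and swing pin in the rack's frame; slides from -0.34 to +0.34 between stops. It weighs about 0.5 kg, needs about 2.5 N to slide (plus 2 N per m/s) and stays where it is left.
- grip (a point): grasp point on the axis of the upright black handle knob, 290 mm above the counter, free from above. Knob: 30 mm across, from 257 to 313 mm up, at rack x = -150 mm; it moves only along the rack's y, rigid with the runner, through a 12 mm rod that runs 90 mm back (rack +x) from the knob's foot and then up to the runner.
- swing (a joint): angle (rad) of the basket about the pin on the runner (pin along rack x, 485 mm up): 0 plumb, positive = basket towards rack +y. Nearly undamped, swings only along the rail; centre of mass 370 mm below the pin, free period 1.23 s. Starts at about +0.195, the bowl resting on the side shelf; drawn past the shelf's free edge it drops off and swings.
- basket: round-bottomed perforated aluminium strainer with eggs, 142 mm across the rim, 75 mm tall, hung from the pin by a wire bail, about 0.57 kg. Origin at the lowest point of the bowl, 435 mm below the pin: 50 mm above the counter when plumb. Its z axis points along the bail to the pin.
- tin: blue enamelled drip tin, 170 x 220 mm (long side along its y, about along the rail), 25 mm tall, fixed on the counter under the rail. Origin at the centre of its underside.
- mug: bystander: white mug, 80 mm across, 90 mm tall, origin at the centre of its underside
- bowl: bystander: brown bowl, 120 mm across, 50 mm tall, origin at the centre of its underside
- soap: bystander: green soap bottle, 60 mm across, 170 mm tall, origin at the centre of its underside
- spoon: bystander: wooden spoon lying flat, origin at the centre of its underside (along its x)

How it is judged:
On the way, in this order (a step that is already met when the one before it is completed fails the run):
1. the basket has been drawn off the side shelf and hangs free (y of basket in the frame of rack below 0.13 m), for 0.1 s.
2. the basket hangs still over the middle of the drip tin for two seconds (horizontal distance between basket and tin below 0.025 m and velocity of joint swing between -0.15 and 0.15 rad/s), for 2 s.
At the end, for the whole second after the job is handed in: the basket hangs still over the tin: its lowest point within 25 mm (horizontally) of the tin's centre, swinging slower than 0.15 rad/s, handle released (all of step 2); the robot touches nothing.
It fails at once if the scalding basket or its bail is touched by the robot (contact force between any of the arm, the fingers and basket above 1 N).
It fails at once if the basket swings wildly (more than 0.45 rad from plumb) and eggs fly out (value of joint swing above 0.45 rad or value of joint swing below -0.45 rad).
It fails at once if the mug, bowl, soap or spoon is pushed more than 30 mm (distance of any of mug, bowl, soap, spoon from where it was at the start of the episode above 0.03 m).
It also fails if it takes over 45 s, if anything falls off the work surface, if the arm or the gripper's body presses on something with over 40 N, if the wrist force passes 120 N, or if a joint passes its speed limit or range.

## Working session

There is one attempt and no reset: what is moved stays moved. The work goes in short steps, Python scripts to look and compute and a shell command to move; the robot and the scene stay as the last step left them, time stands still between calls to the robot, and variables do not carry over. Pictures are saved under pics/ and viewed, about 8 in all and at most 12, crops included, and the job is handed in when it is done.

```bash
ls; mkdir -p pics
python3 - <<'E'
from cell import ctrl
import cv2,numpy as np,pickle
d={}
for n in("scene","side"):
    c=ctrl.capture(n);d[n]=c;print(n,c["mtx"].tolist(),np.round(c["world_from_camera"],4).tolist(),[k for k in c])
pickle.dump(d,open("cap0.pkl","wb"))
cv2.imwrite("pics/a.png",cv2.resize(d["scene"]["image"],(800,600)))
cv2.imwrite("pics/b.png",cv2.resize(d["side"]["image"],(800,600)))
print(ctrl.observe())
E
```

```text
pics
scene [[378.9634206880422, 0.0, 249.19171776068066], [0.0, 378.9634206880422, 181.82704413612242], [0.0, 0.0, 1.0]] [[0.3202, -0.6193, 0.7169, 1.4129], [0.9472, 0.1971, -0.2528, -0.3538], [0.0152, 0.76, 0.6497, 1.1198], [0.0, 0.0, 0.0, 1.0]] ['image', 'mtx', 'world_from_camera']
side [[476.87511357840236, 0.0, 253.0690029008197], [0.0, 476.87511357840236, 190.57661318836776], [0.0, 0.0, 1.0]] [[-0.6056, 0.6153, -0.5046, -0.4655], [-0.7957, -0.4653, 0.3877, 0.7203], [0.0038, 0.6364, 0.7714, 1.775], [0.0, 0.0, 0.0, 1.0]] ['image', 'mtx', 'world_from_camera']
{'time': 0.1, 'joints': array([-1.39270391,  0.60006431, -0.0025368 ,  1.60006064,  0.00181094,
        0.94289464, -0.07977772]), 'qd': array([-0.0007882 , -0.00236615, -0.00042331, -0.00012468,  0.00062262,
       -0.0005537 , -0.00096167]), 'effort': array([ 5.00984519e-03, -7.66557455e+01,  1.50190182e+00, -2.52935636e+01,
       -5.23820124e-02,  1.35977991e-02,  7.78875938e-05]), 'tcp_pos': array([0.1826393 , 0.70114399, 0.20752873]), 'tool_rot': array([-1.81521442e-05,  1.27011283e-01,  9.91901016e-01, -7.12282521e-04]), 'ft_force': array([ 0.32195145, -0.3328549 , -0.18807966]), 'torque': array([ 0.02372376, -0.06046122, -0.01204788]), 'finger_gap': 0.09285013951053148}
```

View pics/a.png

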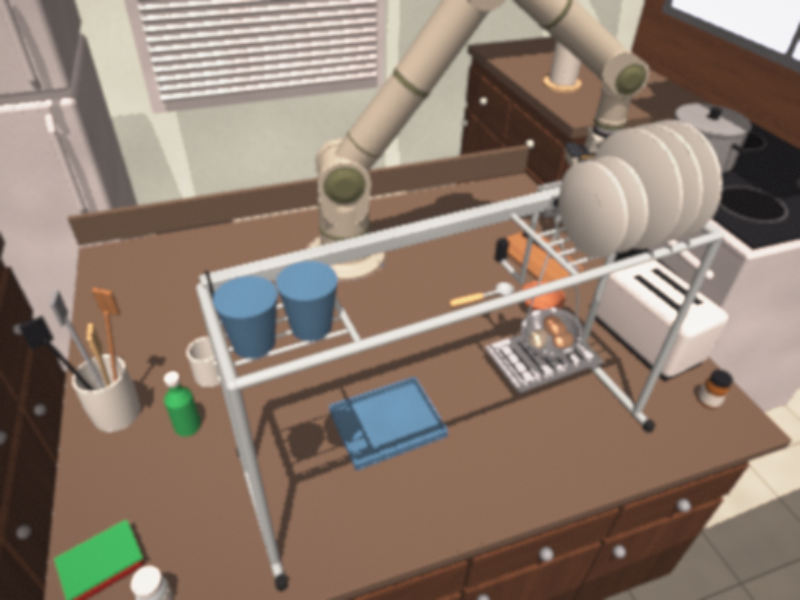

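View pics/b.png

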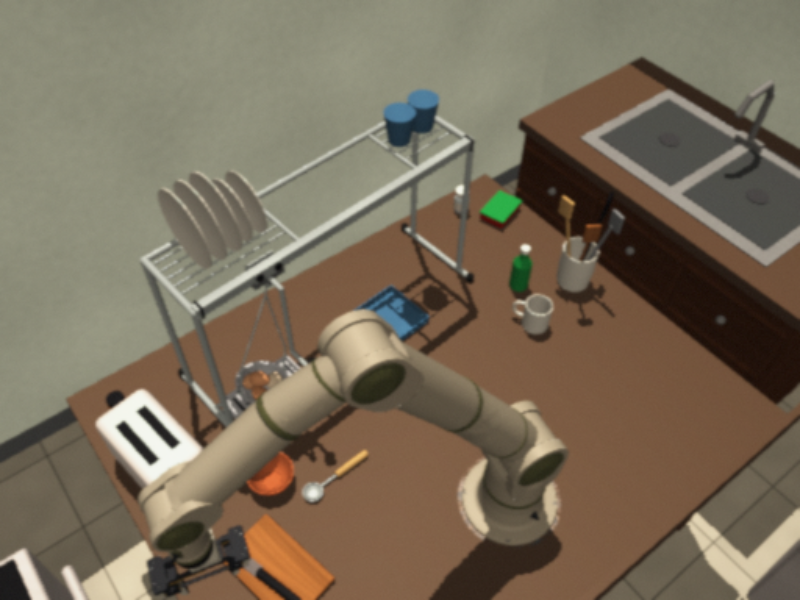

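The scene view shows the knob at about (502,250), the basket at (550,335), the tin at (390,422) and the front rail from (205,285) to about (560,190), all in 800-px coordinates. In the side view the runner is at (267,272), the rail runs (200,305) to (470,145), and the arm hides the knob.

```bash
cat > h.py <<'E'
import numpy as np,cv2
def ray(c,uv):
    K=c["mtx"];T=c["world_from_camera"]
    d=np.array([(uv[0]-K[0,2])/K[0,0],-(uv[1]-K[1,2])/K[1,1],-1.]);return T[:3,3],T[:3,:3]@d
def onz(c,uv,z):
    o,d=ray(c,uv);return o+d*(z-o[2])/d[2]
def proj(c,p):
    T=c["world_from_camera"];q=T[:3,:3].T@(np.array(p)-T[:3,3]);K=c["mtx"]
    return np.array([K[0,0]*q[0]/-q[2]+K[0,2],K[1,1]*-q[1]/-q[2]+K[1,2]])
E
python3 - <<'E'
import pickle;from h import *
d=pickle.load(open("cap0.pkl","rb"));s,t=d["scene"],d["side"];k=.64
for n,c in d.items():
    hsv=cv2.cvtColor(c["image"],cv2.COLOR_BGR2HSV)
    m=cv2.inRange(hsv,(95,90,40),(125,255,255))
    for q in cv2.findContours(m,0,2)[0]:
        if cv2.contourArea(q)>150:
            r=cv2.boundingRect(q);print(n,r,cv2.contourArea(q))
            w=np.array([onz(c,p[0],.02)[:2] for p in q],np.float32);print(cv2.minAreaRect(w))
    # dark blobs
    g=cv2.inRange(hsv,(0,0,0),(180,255,45))
print("knob",onz(s,(502*k,250*k),.285))
for z in(.503,.525):
    print(z,"side rail",[onz(t,(u*k,v*k),z).round(3).tolist() for u,v in((200,305),(470,145))],"scene",[onz(s,(u*k,v*k),z).round(3).tolist() for u,v in((205,288),(560,190))])
print("feet",onz(t,(470*k,275*k),.01),onz(t,(405*k,230*k),.01),onz(s,(280*k,580*k),.01),onz(s,(648*k,425*k),.01))
print("runner",onz(t,(267*k,275*k),.49))
a=s["image"][130:260,290:400];b=t["image"][150:290,120:260]
cv2.imwrite("pics/c.png",np.hstack([cv2.resize(a,(400,473)),cv2.resize(b,(400,473))]))
E
```

```text
scene (212, 243, 73, 56) 2341.5
((0.6439419388771057, -0.08226999640464783), (0.17012150585651398, 0.21591125428676605), 5.022735118865967)
scene (137, 178, 40, 50) 1399.0
((0.19846083223819733, -0.3172081708908081), (0.3087345361709595, 0.16361889243125916), 6.907649040222168)
scene (178, 168, 37, 49) 1277.5
((0.1852877289056778, -0.15018829703330994), (0.16018246114253998, 0.31557899713516235), 88.32135009765625)
side (232, 184, 42, 33) 592.5
((0.6389579772949219, -0.13141554594039917), (0.17357011139392853, 0.11654938012361526), 7.544468879699707)
side (246, 58, 34, 35) 703.0
((1.372104287147522, -0.7462664842605591), (0.18764083087444305, 0.34895920753479004), 42.20011520385742)
knob [0.4553974  0.26124544 0.285     ]
0.503 side rail [[0.609, 0.435, 0.503], [0.667, -0.397, 0.503]] scene [[0.653, -0.394, 0.503], [0.563, 0.301, 0.503]]
0.525 side rail [[0.59, 0.44, 0.525], [0.647, -0.378, 0.525]] scene [[0.68, -0.393, 0.525], [0.593, 0.278, 0.525]]
feet [ 0.621435   -0.41081959  0.01      ] [ 0.9021157  -0.36901394  0.01      ] [ 0.91128917 -0.3760606   0.01      ] [0.83409085 0.48078778 0.01      ]
runner [0.6065129  0.26806723 0.49      ]
```

View pics/c.png

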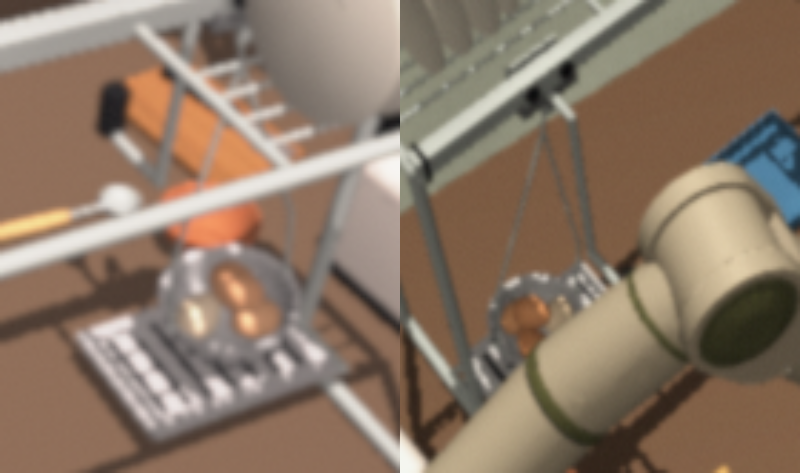

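```bash
python3 -m inch '[[[0,0,-1.2],[0,0,0],1],[[0,0,-2.4],[0,0,-1],1],[[-1,-1,-3.2],[0,0,-2],1],[[-7.5,-7.14,-3.25],[0,0,-3.3],1],[[-7.5,-7.14,-3.25],[0,0,-3.3],1],[[-7.5,-7.14,-3.25],[0,0,-3.3],1],[[-7.5,-7.14,-3.25],[0,0,-3.3],1],[[-7.5,-7.14,-3.25],[0,0,-3.3],1],[[-7.5,-7.14,-3.25],[0,0,-3.3],1],[[-7.5,-7.14,-3.25],[0,0,-3.3],1],[[-7.5,-7.14,-3.25],[0,0,-3.3],1],[[-7.5,-7.14,-3.25],[0,0,-3.3],1],[[-7.5,-7.14,-3.25],[0,0,-3.3],1],[[-7.5,-7.14,-3.25],[0,0,-3.3],1]]' 60
python3 - <<'E'
from cell import ctrl
import pickle;from h import *
d={n:ctrl.capture(n) for n in("wrist","side","scene")};pickle.dump(d,open("cap1.pkl","wb"))
cv2.imwrite("pics/d.png",np.hstack([cv2.resize(d["wrist"]["image"],(400,300)),cv2.resize(d["side"]["image"],(400,300))]))
print(d["wrist"]["world_from_camera"].round(3),proj(d["wrist"],(.4554,.2612,.313)),ctrl.observe()["tool_rot"])
E
```

```text
time: 1.85
tcp_pos: [0.4549, 0.2629, 0.3706]
tool_rot: [-0.0, -0.047, 0.999, 0.0]
ft_force: [-0.3, 0.4, -0.8]
finger_gap: 0.0929
[[-0.094 -0.955 -0.282  0.376]
 [ 0.996 -0.09  -0.028  0.256]
 [ 0.001 -0.283  0.959  0.547]
 [ 0.     0.     0.     1.   ]] [255.12113729 201.66242337] [-1.38790376e-04 -4.61712335e-02  9.98933530e-01 -3.88167836e-05]
```

View pics/d.png

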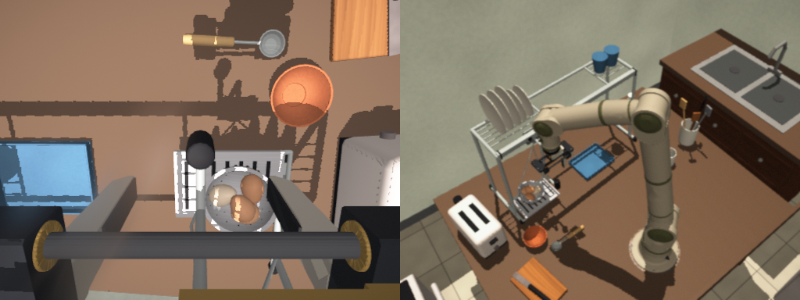

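The wrist view shows the black knob at about (200,150) in 400-px coordinates. That is on the predicted column, between the fingers, with the eggs, shelf and tin's left end behind it. I'll check the row numerically and refine the runner's y, then descend.

Run:
```python
import pickle;from h import *
d=pickle.load(open("cap1.pkl","rb"));w=d["wrist"]
m=cv2.inRange(cv2.cvtColor(w["image"],cv2.COLOR_BGR2HSV),(0,0,0),(180,255,60))[140:225,225:290]
n,l,s,c=cv2.connectedComponentsWithStats(m)
print([(s[i].tolist(),c[i].round(1).tolist()) for i in range(1,n) if s[i][4]>80])
for x in(.44,.455,.47):
  for z in(.257,.313): print(x,z,[proj(w,(x+dx,.2612,z)).round(1).tolist() for dx in(-.015,.015)])
# shelf front edge corners/grille mask
g=cv2.inRange(cv2.cvtColor(w["image"],cv2.COLOR_BGR2HSV),(0,0,150),(180,60,255))[180:285,215:260]
ys,xs=np.nonzero(g);print("shelf left",np.percentile(xs,1)+215)
print(onz(w,(224,195),.057),onz(w,(224,270),.057))
```

```text
[([13, 27, 38, 57, 757], [34.5, 45.6])]
0.44 0.257 [[258.7, 149.4], [255.6, 181.6]]
0.44 0.313 [[258.9, 162.4], [255.2, 201.2]]
0.455 0.257 [[257.1, 165.8], [254.1, 197.1]]
0.455 0.313 [[257.0, 182.1], [253.4, 219.6]]
0.47 0.257 [[255.6, 181.6], [252.7, 212.1]]
0.47 0.313 [[255.2, 201.2], [251.7, 237.4]]
shelf left 223.0
[0.53582496 0.2175903  0.057     ] [0.66855659 0.22618425 0.057     ]
```

```bash
python3 -m inch '[[[-0.03,-0.03,0.7],[0,0,0],1],[[-0.03,-0.03,1.4],[0,0,0],1],[[-0.03,-0.03,1.55],[0,0,0],1],[[-0.03,-0.03,1.55],[0,0,0],0],[[-0.03,-0.03,1.55],[0,0,0],0],[[-0.03,-0.03,1.55],[0,0,0],0],[[-0.03,-0.03,1.55],[0,0,0],0],[[-0.03,-0.03,1.55],[0,0,0],0],[[-0.03,-0.03,1.55],[0,0,0],0]]' 40
```

```text
time: 3.12
tcp_pos: [0.4573, 0.2603, 0.2934]
tool_rot: [0.0, -0.045, 0.999, 0.0]
ft_force: [0.2, 0.0, -0.2]
finger_gap: 0.0377
```

```bash
python3 -m inch '[[[0,0,0],[0,0,0],0],[[0,0,0],[0,0,0],0],[[0,0,0],[0,0,0],0],[[0,0,0],[0,0,0],0]]' 40 && python3 -m inch '[[[0,-0.1,0],[0,0,0],0],[[0,-0.3,0],[0,0,0],0],[[0,-0.5,0],[0,0,0],0],[[0,-0.7,0],[0,0,0],0],[[0,-0.9,0],[0,0,0],0],[[0,-1.1,0],[0,0,0],0],[[0,-1.3,0],[0,0,0],0],[[0,-1.5,0],[0,0,0],0],[[0,-1.6,0],[0,0,0],0]]'
python3 - <<'E'
from cell import ctrl
import pickle;from h import *
d={n:ctrl.capture(n) for n in("wrist","side","scene")};pickle.dump(d,open("cap2.pkl","wb"))
cv2.imwrite("pics/e.png",np.vstack([np.hstack([cv2.resize(d["wrist"]["image"],(400,300)),cv2.resize(d["scene"]["image"],(400,300))]),cv2.resize(d["scene"]["image"][130:280,220:420],(800,300))]))
E
```

```text
time: 3.62
tcp_pos: [0.4573, 0.2606, 0.2934]
tool_rot: [0.0, -0.046, 0.999, 0.0]
ft_force: [0.2, 3.0, 0.2]
finger_gap: 0.0289
time: 4.75
tcp_pos: [0.4648, 0.1798, 0.2934]
tool_rot: [0.0, -0.045, 0.999, -0.0]
ft_force: [2.5, 5.3, -1.2]
finger_gap: 0.0288
```

View pics/e.png

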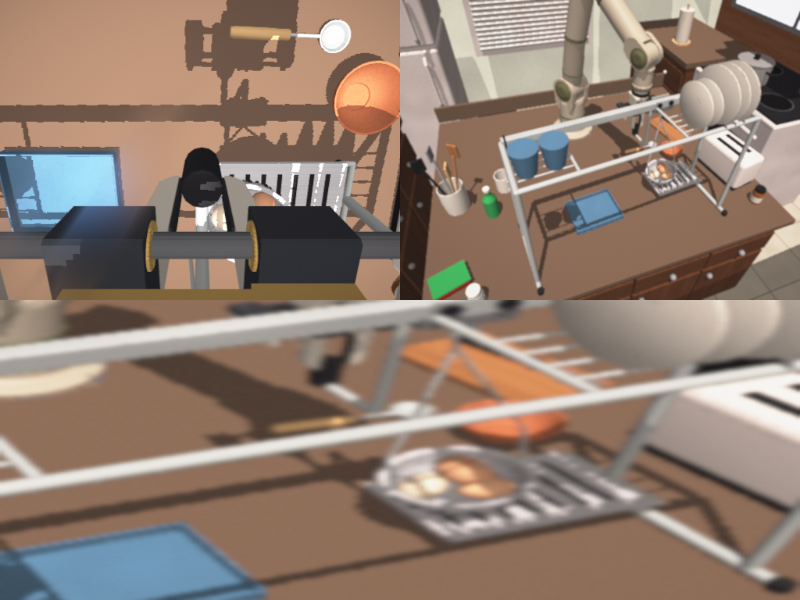

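The knob is gripped and the basket has slid to near the shelf's free edge. In the scene view its eggs are at about (440,480) of the lower crop. Next I draw it off at a steady pace and stop short of the tin to measure the swing.

```bash
python3 -m inch '[[[0,-0.2,0],[0,0,0],0],[[0,-0.6,0],[0,0,0],0],[[0,-1.0,0],[0,0,0],0],[[0,-1.4,0],[0,0,0],0],[[0,-1.8,0],[0,0,0],0],[[0,-2.2,0],[0,0,0],0],[[0,-2.6,0],[0,0,0],0],[[0,-3.0,0],[0,0,0],0],[[0,-3.4,0],[0,0,0],0],[[0,-3.6,0],[0,0,0],0],[[0,-3.6,0],[0,0,0],0]]'
python3 - <<'E'
from cell import ctrl
import pickle;from h import *
L=[]
for i in range(28):
    t=ctrl.observe()["time"];c=ctrl.capture("scene");L.append((t,c))
pickle.dump(L,open("seq1.pkl","wb"));print(L[0][0],L[-1][0],ctrl.observe()["tcp_pos"])
a=[cv2.resize(L[i][1]["image"][180:330,180:380],(400,300)) for i in(0,6,12,18)]
cv2.imwrite("pics/f.png",np.vstack([np.hstack(a[:2]),np.hstack(a[2:])]))
E
```

```text
time: 6.28
tcp_pos: [0.4815, -0.0003, 0.2934]
tool_rot: [0.001, -0.045, 0.999, -0.0]
ft_force: [4.9, -2.0, -2.8]
finger_gap: 0.0289
6.275 7.625 [4.81485792e-01 3.60472401e-04 2.93392142e-01]
```

View pics/f.png

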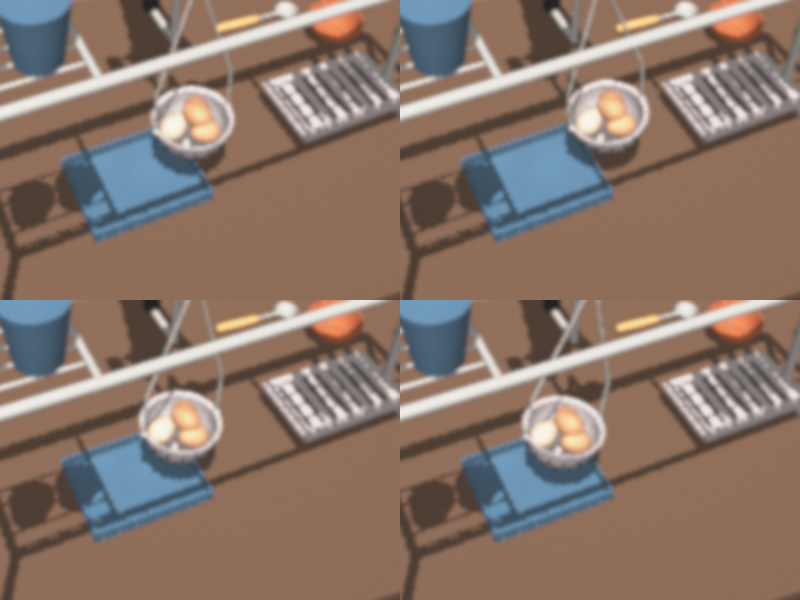

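The basket hangs free over the tin's left end, with eggs at about (190,115), (600,110), (180,430) and (560,430) in the four frames. I'll track the eggs by colour and fit the swing.

```bash
cat > trk.py <<'E'
from h import *
from scipy.optimize import curve_fit
W=2*np.pi/1.23; Y=np.array([-np.sin(.0905),np.cos(.0905)]); O=np.array([.623,.034])
def eggs(c):
    im=c["image"].astype(int);m=((im[...,2]>175)&(im[...,2]-im[...,0]>35)).astype(np.uint8)
    n,l,s,cc=cv2.connectedComponentsWithStats(m)
    x,y=np.meshgrid(range(512),range(384))
    p=[(s[i][4],cc[i]) for i in range(1,n) if s[i][4]>25 and 190<cc[i][1]<300 and cc[i][1]>208-.30*(cc[i][0]-180)+15]
    if not p: return None
    return sum(a*q for a,q in p)/sum(a for a,q in p),sum(a for a,q in p)
def yof(c):
    e=eggs(c);return (onz(c,e[0],.10)[:2]-O)@Y,e[1],*e[0]
def fit(L):
    t=np.array([a for a,_ in L]);r=np.array([yof(c) for _,c in L]);y=r[:,0]
    f=lambda t,c,a,b:c+a*np.cos(W*t)+b*np.sin(W*t)
    p,_=curve_fit(f,t,y);A=np.hypot(*p[1:]);tm=np.arctan2(p[2],p[1])/W  # time of +y extreme
    print("areas",r[:,1].min(),r[:,1].max(),"resid",np.std(f(t,*p)-y))
    k=np.ceil((t[-1]-tm)/1.23)
    print("centre y %.4f amp m %.4f ang %.3f; next +extreme t=%.3f, -extreme %.3f"%(p[0],A,A/.385,tm+k*1.23,tm+(k-.5)*1.23));return p
E
python3 - <<'E'
import pickle;from trk import *
L=pickle.load(open("seq1.pkl","rb"));p=fit(L)
print(np.round([yof(c)[0] for _,c in L],3).tolist())
c=L[0][1];hsv=cv2.cvtColor(c["image"],cv2.COLOR_BGR2HSV)
d=pickle.load(open("cap0.pkl","rb"))
print("tin y",(np.array([.644,-.082])-O)@Y,"knob0",(np.array([.4573,.2606])-O)@Y,"knob now",(np.array([.4815,.0003])-O)@Y)
E
```

```text
areas 721.0 821.0 resid 0.009359395589882483
centre y 0.2073 amp m 0.0208 ang 0.054; next +extreme t=7.725, -extreme 7.110
[0.215, 0.221, 0.222, 0.228, 0.229, 0.231, 0.228, 0.229, 0.227, 0.171, 0.215, 0.215, 0.208, 0.203, 0.191, 0.192, 0.186, 0.183, 0.186, 0.188, 0.187, 0.198, 0.203, 0.212, 0.213, 0.224, 0.222, 0.225]
tin y -0.11742319643292869 knob0 0.24064806627195043 knob now -0.020773811678846156
```

```bash
sed -i 's/and 190<cc.*\]$/and 216<cc[i][1]<285 and 215<cc[i][0]<335]/' trk.py
python3 - <<'E'
import pickle;from trk import *
L=pickle.load(open("seq1.pkl","rb"));p=fit(L)
print(np.round([yof(c)[0] for _,c in L],3).tolist())
E
```

```text
areas 348.0 386.0 resid 0.0011469680111646312
centre y -0.0072 amp m 0.0442 ang 0.115; next +extreme t=7.753, -extreme 7.138
[0.005, 0.016, 0.024, 0.032, 0.035, 0.037, 0.035, 0.031, 0.023, 0.015, 0.004, -0.004, -0.016, -0.026, -0.038, -0.045, -0.05, -0.052, -0.051, -0.047, -0.041, -0.031, -0.023, -0.009, -0.002, 0.013, 0.019, 0.028]
```

```bash
python3 -c "
from cell import ctrl
ctrl.capture('scene');print(ctrl.observe()['time'])" && python3 -m inch '[[[0,-0.1,0],[0,0,0],0],[[0,-0.2,0],[0,0,0],0],[[0,-0.3,0],[0,0,0],0],[[0,-0.4,0],[0,0,0],0],[[0,-0.965,0],[0,0,0],0],[[0,-1.53,0],[0,0,0],0],[[0,-1.63,0],[0,0,0],0],[[0,-1.73,0],[0,0,0],0],[[0,-1.83,0],[0,0,0],0],[[0,-1.93,0],[0,0,0],0],[[0,-1.93,0],[0,0,0],0]]'
python3 - <<'E'
from cell import ctrl
import pickle;from trk import *
L=[]
for i in range(26):
    t=ctrl.observe()["time"];c=ctrl.capture("scene");L.append((t,c))
o=ctrl.observe();print(o["time"],o["tcp_pos"],(o["tcp_pos"][:2]-O)@Y)
pickle.dump(L,open("seq2.pkl","wb"))
try: fit(L);print(np.round([yof(c)[0] for _,c in L],3).tolist())
except Exception as e: print(e)
cv2.imwrite("pics/g.png",cv2.resize(L[-1][1]["image"][180:330,160:360],(800,600)))
w=ctrl.capture("wrist");cv2.imwrite("pics/gw.png",w["image"])
E
```

```text
7.725
time: 9.1
tcp_pos: [0.4904, -0.0951, 0.2934]
tool_rot: [0.001, -0.045, 0.999, -0.0]
ft_force: [6.0, 0.0, -3.2]
finger_gap: 0.0287
10.4 [ 0.49036288 -0.0951404   0.29338016] -0.1166246320841808
areas 402.0 415.0 resid 0.0003240271509303309
centre y -0.1074 amp m 0.0033 ang 0.009; next +extreme t=10.604, -extreme 9.989
[-0.107, -0.106, -0.106, -0.104, -0.105, -0.104, -0.104, -0.104, -0.104, -0.106, -0.106, -0.107, -0.108, -0.109, -0.109, -0.109, -0.11, -0.111, -0.111, -0.111, -0.11, -0.109, -0.109, -0.108, -0.108, -0.107]
```

View pics/g.png

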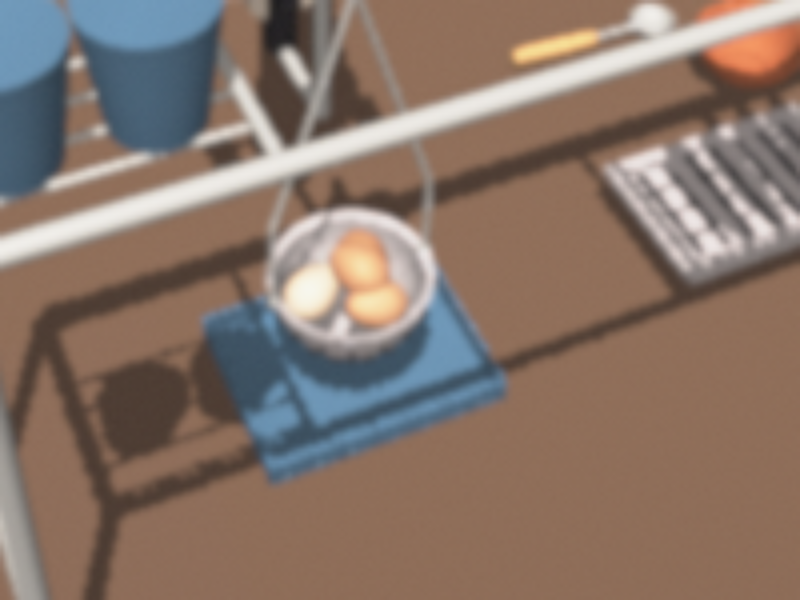

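The swing is down to 0.009 rad (about 0.05 rad/s). The picture shows the basket rim centred near crop (352,278), above the tin. I'll check its centring numerically.

Run:
```python
import pickle;from trk import *
c=pickle.load(open("seq2.pkl","rb"))[-1][1]
q=onz(c,(160+352/4,180+278/4),.125)
tin=np.array([.644,-.082]);print("rim",q,"diff world",q[:2]-tin,"along rail",(q[:2]-tin)@Y)
# tin corners seen: top-left far (205,315), left-near bottom (270,482), right-near bottom (505,398)
for uv,z in(((205,315),.025),((268,462),.025),((272,482),0),((505,398),0),((505,375),.025)): print(uv,z,onz(c,(160+uv[0]/4,180+uv[1]/4),z).round(4))
```

```text
rim [ 0.64371333 -0.08204622  0.125     ] diff world [-2.86667436e-04 -4.62219586e-05] along rail -2.0124799449807067e-05
(205, 315) 0.025 [ 0.5658 -0.1936  0.025 ]
(268, 462) 0.025 [ 0.7277 -0.1816  0.025 ]
(272, 482) 0 [ 0.7312 -0.1798  0.    ]
(505, 398) 0 [0.7151 0.037  0.    ]
(505, 375) 0.025 [0.7089 0.0375 0.025 ]
```

```bash
python3 -m inch '[[[0,0,0],[0,0,0],0],[[0,0,0],[0,0,0],0],[[0,0,0],[0,0,0],0],[[0,0,0],[0,0,0],0],[[0,0,0],[0,0,0],0],[[0,0,0],[0,0,0],0],[[0,0,0],[0,0,0],0],[[0,0,0],[0,0,0],0],[[0,0,0],[0,0,0],0],[[0,0,0],[0,0,0],0],[[0,0,0],[0,0,0],0],[[0,0,0],[0,0,0],0],[[0,0,0],[0,0,0],0.6],[[0,0,0],[0,0,0],0.6],[[0,0,0],[0,0,0],0.6],[[0,0,0],[0,0,0],0.6],[[0,0,0],[0,0,0],0.6],[[0,0,0],[0,0,0],0.6]]' && python3 -m inch '[[[0,0,-0.2],[0,0,0],0.6],[[0,0,-0.7],[0,0,0],0.6],[[0,0,-1.3],[0,0,0],0.6],[[0,0,-1.8],[0,0,0],0.6],[[0,0,-2],[0,0,0],0.6],[[0,0,-2],[0,0,0],0.6]]'
python3 - <<'E'
from cell import ctrl
import pickle;from trk import *
L=[]
for i in range(26):
    t=ctrl.observe()["time"];c=ctrl.capture("scene");L.append((t,c))
p=fit(L);o=ctrl.observe();print(o["time"],o["ft_force"],o["finger_gap"])
w=ctrl.capture("wrist")
cv2.imwrite("pics/h.png",np.hstack([cv2.resize(L[-1][1]["image"],(400,300)),cv2.resize(w["image"],(400,300))]))
E
```

```text
time: 12.7
tcp_pos: [0.4896, -0.0948, 0.2933]
tool_rot: [0.0, -0.045, 0.999, -0.0]
ft_force: [0.3, -0.7, -1.1]
finger_gap: 0.0559
time: 13.45
tcp_pos: [0.4897, -0.0948, 0.3937]
tool_rot: [0.0, -0.045, 0.999, -0.0]
ft_force: [-0.2, -0.3, -0.2]
finger_gap: 0.0556
areas 399.0 410.0 resid 0.0003258431079767408
centre y -0.1071 amp m 0.0031 ang 0.008; next +extreme t=15.510, -extreme 14.895
14.75 [-1.25897723  0.11404556 -0.19190972] 0.05601229544480587
```

View pics/h.png

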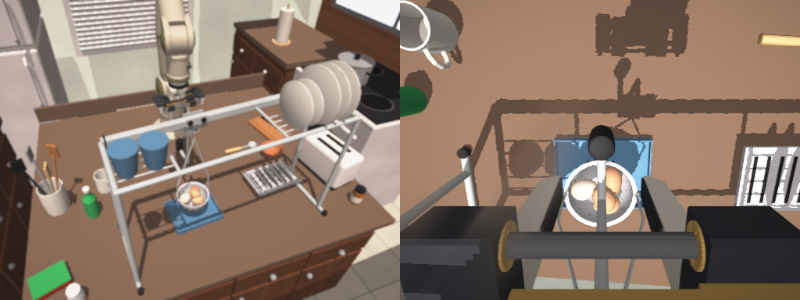

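The handle is free and the gripper is clear above it. The wrist view shows the basket at (600,190), centred across the tin (557–652), and the bystanders are undisturbed. I'm handing in the job.

```bash
python3 -c "
from cell import ctrl
print(ctrl.sign_off())"
```

```text
the job is handed in; nothing more can be done
None
```

The basket now hangs over the drip tin with the handle released, and I handed the job in at about 14.8 s, within the 45 s limit.

**What I did:** I gripped only the black knob and drew the basket off the shelf. I stopped short of the tin to measure the swing from the camera images (0.115 rad). The last 96 mm combined a slow move with a quick step timed at the end of a swing, which cancelled it. I held for more than 2 s, opened the fingers and lifted straight up 100 mm.

**Last checks:**
- **Swing:** it was 0.009 rad before release and 0.008 rad after (about 0.04 rad/s, limit 0.15).
- **Centring:** measured before release, the basket's rim was within 1 mm of my first estimate of the tin's centre. A rougher estimate from the tin's corners put that centre 6–7 mm away from the first; both are inside the 25 mm tolerance. The eggs' position along the rail did not change on release (within 0.3 mm).
- **Contact:** forces on the tool were about 1 N after release, close to sensor noise, so nothing is being touched.
- **Mug, bowl, soap and spoon:** they look undisturbed in the last pictures; I did not measure their positions.

One early egg-tracking fit disagreed because other orange objects were caught in it. Narrowing the image area fixed it.

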